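# Set a reversible ratchet to tighten and clamp a dicing grid

## Robot

A 6-joint arm with a two-finger parallel gripper is mounted at the origin on the work surface. World frame = base frame: x ahead of the robot, y to its left, z up, the work surface at z = 0. Lengths are in m, angles in rad, forces in N, time in s.
With the tool pointing down it reaches from about 0.35 to 0.775 m from the base axis. Payload 5.5 kg.
Tool frame: the origin (TCP) lies at the very end of the fingers, on their centre line; the grasp point (between the pads) lies behind it (env.hold_point_z is the z of the grasp point in the tool frame, in m); z points along the fingers, y is the line along which they close (so a half turn about z gives the same grasp; the last joint's range is limited). The gripper opens to 85 mm and grips with 20 to 120 N. Pads are 22 mm wide; open, the fingers measure 114 mm over their backs; the gripper's body (76 mm by 85 mm) begins 54 mm behind the grasp point. The pads swing forward as they close: fully open they stand 13 mm farther back than shut.
Start: joints at [-1.26, 0.313, 0.046, 1.304, 0, 1.431], TCP at [0.251, -0.518, 0.231] pointing down, gripper open.
Joint ranges: [-2.76, 2.76], [-0.86, 1.69], [-1.03, 1.26], [-2.2, 2.34], [-1.47, 1.5], [-3.14, 3.14]. Speed limits (rad/s): [2.57, 2.57, 3.14, 3.14, 3.14, 3.14].

## Interface

Orientations are given as a unit quaternion [w, x, y, z].
In Python, from workcell import env gives the robot as it stands.
- The arm moves only by the tool arm_command, never from a script. Its argument "rows" is a list of rows, each an object with "delta_pos": the shift along the tool's x, y, z scaled (see below), a list of three; "rot": the turn, a rotation vector about the tool's x, y, z scaled (see below), a list of three; "fingers": the closure, from 0 (fully open) to 1 (shut). A call has 1 to 20 rows; each row shifts and turns the commanded pose from where the row before left it, along the tool's axes as they then stand; what a row does not reach is not made up. The controller multiplies each number of a shift by 0.02 m and each number of a turn by 360 degrees. A row lasts 1/10 s, in which the tool goes at most 50 mm and 8.59 degrees, less where a joint would pass 70% of its speed; a pose out of reach is approached as far as the arm can. A call with a number of a shift or a turn outside -1 to 1 is refused whole. A call with a gripper value outside its range is refused whole. The fingers move at their own pace and stop on an object; "squeeze" is the grip in N (left out, the last holds). Time passes only in rows, so rows that do not move let the fingers close. It gives the time, the measured TCP pose, the force and the opening at its end, in the units of the state.
- env.get_state(): the state, without advancing time (a new reading comes with each control period).
- env.read_camera(name): name is "scene" or "top" or "wrist"; returns (picture, depth): 480x640x3 uint8, blue, green, red; 480x640 float32, m along the optical axis (not along the pixel's ray), 0 where there is no reading.
- env.get_calibration(name): a dict with "mtx" (3x3 intrinsics, pixels), "distortion" ([k1, k2, p1, p2, k3] as OpenCV has them; the pictures are not rectified), "R" (3x3) and "t" (3): a world point X has camera coordinates R X + t. Camera axes: x right, y down, z forward; pixel columns grow to the right and rows downward; lengths in m; the calibration is good to about 2 mm. A picture is of the moment at which its call begins: read the wrist's pose just before it. get_calibration takes no time and is no camera call; for the wrist camera it gives the pose at the moment of the call.
- env.hand_in(): hands the job in, once; it reports no verdict.
The state is a dict: "clock": time; "joint_pos": joint angles; "qvel": joint speeds; "tau": joint torques, N m; "tcp_pos": TCP position; "orientation": TCP orientation; "wrist_force": force on the tool from outside, world axes, zero at the start; "ft_torque": the same for the moment, N m; "finger_gap": finger opening in m.
Only numpy, scipy, OpenCV 4.12 (cv2) and the standard library are available. Lean on these libraries where they do the work, as an engineer would, in place of code of your own. Each camera call takes 0.05 s, during which the arm holds its last target. There are 200 camera calls.

## Task

The ratchet clamp on the sorting table is still set to loosen: flip the direction lever on its head over to the other side, then swing the handle all the way back to feel that it now free-wheels, and only then ratchet the handle clockwise, stroke by stroke, until the dicing grid is held snug between the sprung pad and the stop. Never wind the jaw open, do not crush the grid by hauling on after it is snug, do not knock the other things about, and leave the lever set to tighten.

Things in the scene. Friction and masses are not known exactly. Their poses are not given: they have to be found in the camera images.
- spindle_axis (a point): Point on the clamp's upright spindle axis at the top of the ratchet head, 95 mm above the table. Axes = the clamp's: z up; arm along -x at handle 0; +x the side with white bed and grid; jaw closes along -y. Steel base plate fixed to the table, 230 x 200 x 12 mm with a tongue to -x; two 12 mm posts, tops at 92 mm, limit the swing.
- handle (a joint): Swing of the ratchet arm about the spindle, rad: 0 along the clamp's -x, positive clockwise from above (the tightening way), stops at -0.6 and 0.6. Flat bar 22 mm wide, top at 95 mm; it turns with the round head (74 mm across). At the knob it needs 1 to 3 N sideways free-wheeling, 5 to 6 N driving while the jaw runs free, more as the pad squeezes.
- knob_mid (a point): Middle of the upright black round grip at the end of the ratchet arm: 24 mm diameter, 56 mm tall (95 to 151 mm above the table; this point at 123 mm), 150 mm from the spindle axis; it spins freely on its own pin. Nothing else stands at its height within 80 mm.
- lever (a joint): Direction lever, rad, relative to the arm, growing clockwise from above: 0 as found = loosen (arm drives counter-clockwise, free-wheels clockwise); 0.76 = flipped fully over = tighten (arm drives clockwise, free-wheels counter-clockwise). Middle 0.38; a spring snaps it to either end and it rocks back up to 0.22 as the ratchet clicks.
- lever_tip (a point): Free end of the direction lever, a dark upright steel fin on the head, 9 mm thick with a 13 mm round end, 98 to 127 mm above the table (this point at 112 mm), 40 mm from its pin. Seen from the knob it leans 15 mm left of the arm's middle line as found, and as far right when flipped. 3 to 5 N sideways at the end push it over; it stops dead there.
- lever_pin (a point): Upright pin of the direction lever, at the top of the head on the arm's middle line, 46 mm from the spindle axis towards the knob. The lever points from here to the spindle, so that its free end lies near the spindle axis.
- jaw (a joint): Travel of the rack-driven jaw, m: 0 as found, positive closing on the grid (towards the stop), 20 mm per rad of the spindle, which the ratchet drives in teeth of 0.45 rad. It stays where it is left.
- pad: Black rubber pad 80 x 10 x 28 mm on the jaw, sprung by 10 N per mm; origin at the middle of its back, its -y faces the grid. Snug is 20 to 60 N of pad force: 9 to 14 N sideways at the knob while turning, 11 N is right (some 2 N less when the hand pauses). Above 75 N (16 N at the knob) the grid is crushed.
- grid: Dicing grid to be clamped: steel frame 80 x 60 x 30 mm with thin crossed blades, 0.35 kg, loose on the white bed (30 mm above the table) between pad and stop; origin at the centre of its underside, its 60 mm width along the closing direction. The jaw pushes it against the stop.
- stop: Steel stop block 90 x 14 x 34 mm, fixed on the bed at an adjusted place; origin at the foot of the face against which the grid is pushed (its +y face). The jaw travels 18 to 33 mm until all gaps are closed.
- spare_grid: bystander: a second dicing grid, 80 x 60 x 30 mm, on the table to the left; origin under its centre
- wrench: bystander: steel open-ended wrench lying beside the clamp; origin under its centre
- parts_cup: bystander: small steel bowl, 64 mm across, 50 mm high, beside the clamp; origin under its centre
- sanitiser: bystander: clear bottle, 60 mm across, 180 mm tall; origin under its centre
- aubergine0: bystander: cut aubergine piece, 52 mm across, 38 mm high; origin under its centre
There are look-alikes about, which are no part of the job. What is shaped like the grid but green is not meant.

How it is judged:
By the outcome, as a careful person would: the job done as asked, in the order asked, and still so for the second after the job is handed in, with the robot touching nothing.
It also fails if it takes over 72 s, if anything falls off the work surface, if the arm or the gripper's body presses on something with over 40 N, if the wrist force passes 120 N, or if a joint passes its speed limit or range.

## Working session

There is one attempt and no reset: what is moved stays moved. The work goes in short steps, Python scripts to look and compute and a tool call to move; the robot and the scene stay as the last step left them, time stands still between calls to the robot, and variables do not carry over. Pictures are saved under pics/ and viewed, on a budget of 10 in all, crops included, one or two more only if the job needs it, and the job is handed in when it is done.

Besides the shell and the picture viewer there is one more tool, called as name(argument=value, ...), one argument or row to a line, values as JSON. arm_command: Moves the arm, as the interface text tells. Shifts and turns lie within -1 to 1; 1 stands for 0.02 m of shift or 360 degrees of turn. Its arguments: {"type":"object","properties":{"rows":{"type":"array","items":{"type":"object","properties":{"delta_pos":{"type":"array","items":{"type":"number","minimum":-1,"maximum":1}},"rot":{"type":"array","items":{"type":"number","minimum":-1,"maximum":1}},"fingers":{"type":"number"}}}},"squeeze":{"type":"number"}},"required":["rows"]}

```bash
mkdir -p pics; ls; python3 - <<'E'
from workcell import env
import cv2,numpy as np
print(env.get_state(), env.hold_point_z)
for n in("scene","top"):
    im,d=env.read_camera(n); cv2.imwrite(f"pics/{n}0.png",im); np.save(f"pics/{n}0.npy",d)
    c=env.get_calibration(n); print(n,c)
E
```

```text
pics
{'clock': 0.0, 'joint_pos': array([-1.25960473e+00,  3.13993170e-01,  4.49779493e-02,  1.30358247e+00,
       -3.15377243e-05,  1.43116231e+00]), 'qvel': array([-0.00079815, -0.00110257,  0.00072761, -0.00114416,  0.00022108,
       -0.00029822]), 'tau': array([-1.18689637e-03, -4.80627465e+01,  2.98534888e+01,  1.92346080e-02,
       -2.97600454e-04,  1.37277479e-05]), 'tcp_pos': array([ 0.25034148, -0.51708165,  0.23041255]), 'orientation': array([-8.96020960e-04,  9.74701525e-01,  2.23508669e-01, -9.28757068e-05]), 'wrist_force': array([-0.13387356,  0.56565483,  0.12554476]), 'ft_torque': array([-0.00392172, -0.00500662,  0.02787284]), 'finger_gap': 0.08556073572120382} -0.0187
scene {'mtx': array([[529.56038533,   0.        , 324.55534159],
       [  0.        , 529.56038533, 234.54680964],
       [  0.        ,   0.        ,   1.        ]]), 'distortion': array([0.04170897, 0.        , 0.        , 0.        , 0.        ]), 'R': array([[ 0.26050943,  0.96537263, -0.01380277],
       [ 0.58249422, -0.16855743, -0.79516594],
       [-0.769958  ,  0.19910819, -0.60623478]]), 't': array([-0.1609549 , -0.2523047 ,  1.76464199])}
top {'mtx': array([[504.13198766,   0.        , 310.71407849],
       [  0.        , 504.13198766, 237.4511538 ],
       [  0.        ,   0.        ,   1.        ]]), 'distortion': array([-0.02327764,  0.        ,  0.        ,  0.        ,  0.        ]), 'R': array([[-0.02319274, -0.99969542, -0.00843632],
       [-0.99094796,  0.02410428, -0.13206486],
       [ 0.13222799,  0.00529701, -0.99120518]]), 't': array([0.0596163 , 0.57561589, 1.16993691])}
```

View pics/top0.png

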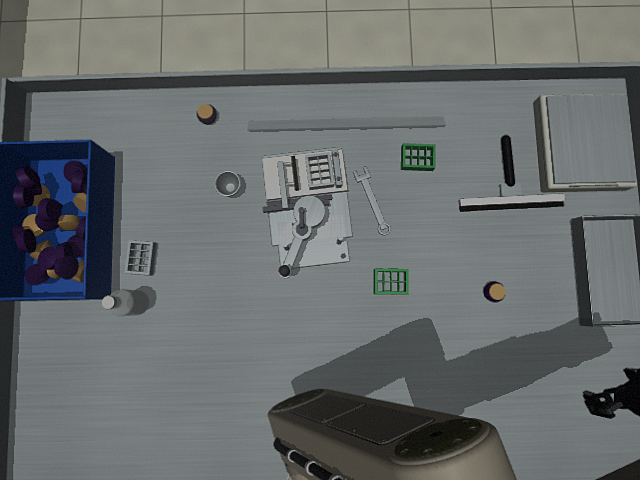

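View pics/scene0.png

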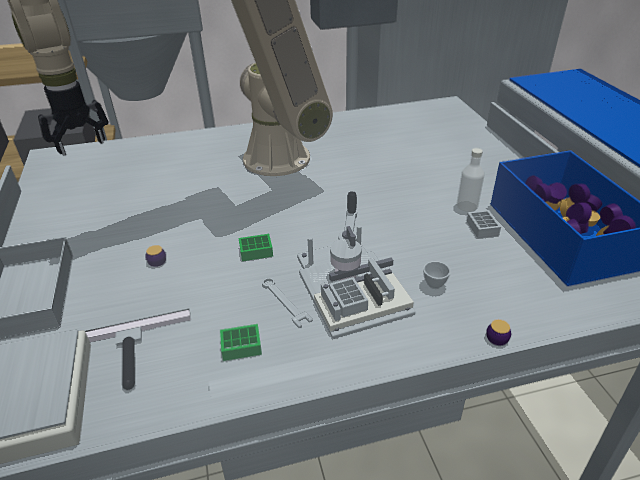

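Top view: clamp with black knob at (285,270), head at about (308,212), lever near (303,220), grid (325,168) and jaw/pad (290,172). Look-alikes: green grids at (418,156) and (391,281), spare grid at (141,258). The black knob could be confused only with the brush handle at (507,160), which is not on the clamp.

```bash
cat > h.py <<'E'
import numpy as np,cv2
from workcell import env
def cast(cal,uv,z):
    p=cv2.undistortPoints(np.array(uv,float).reshape(-1,1,2),np.array(cal["mtx"]),np.array(cal["distortion"])).reshape(-1,2)
    R=np.array(cal["R"]);t=np.array(cal["t"]); C=-R.T@t
    D=np.c_[p,np.ones(len(p))]@R
    s=(z-C[2])/D[:,2]
    return C+D*s[:,None]
def proj(cal,P):
    return cv2.projectPoints(np.array(P,float).reshape(-1,3),cv2.Rodrigues(np.array(cal["R"]))[0],np.array(cal["t"],float),np.array(cal["mtx"]),np.array(cal["distortion"]))[0].reshape(-1,2)
E
python3 - <<'E'
from h import *
a=cv2.imread("pics/top0.png"); b=cv2.imread("pics/scene0.png")
A=cv2.resize(a[140:280,250:360],None,fx=4,fy=4,interpolation=cv2.INTER_CUBIC)
B=cv2.resize(b[180:340,295:400],None,fx=3.5,fy=3.5,interpolation=cv2.INTER_CUBIC)
out=np.zeros((560,A.shape[1]+B.shape[1],3),np.uint8); out[:,:A.shape[1]]=A[:560]; out[:B.shape[0],A.shape[1]:]=B
cv2.imwrite("pics/crop0.png",out); print(out.shape,A.shape)
# knob by dark mask
cal=env.get_calibration("top")
m=(a.max(2)<45).astype(np.uint8); m[:255]=0;m[285:]=0;m[:,:265]=0;m[:,300:]=0
ys,xs=np.nonzero(m);print("knob px",xs.mean(),ys.mean(),xs.min(),xs.max(),ys.min(),ys.max())
E
```

```text
(560, 808, 3) (560, 440, 3)
knob px 284.5740740740741 270.25925925925924 279 289 265 275
```

View pics/crop0.png

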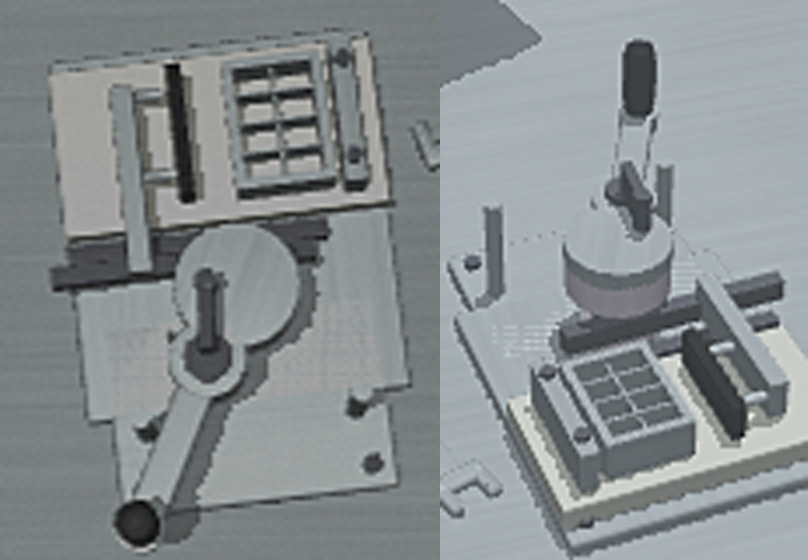

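The crop shows the head centre at about top px (310,211), lever tip (302,209.5), pin (302.5,230), and knob top (284.5,270). The dark lever fin leans left of the arm line, as described for loosen. The two posts are at (287,248) and (339,242), and the grid (321,171) is silver, not green.

```bash
python3 - <<'E'
from h import *
ct=env.get_calibration("top");cs=env.get_calibration("scene")
f=lambda u,v:(250+u/4,140+v/4)
a=cv2.imread("pics/top0.png");d=np.load("pics/top0.npy")
S=cast(ct,[f(240,285)],.095)[0];T=cast(ct,[f(208,276)],.127)[0];P=cast(ct,[f(208,360)],.12)[0];K=cast(ct,[f(138,521)],.151)[0]
n=lambda v:np.linalg.norm(v[:2])
print("S",S,"T",T,"P",P,"K",K);print("KS",n(K-S),"PS",n(P-S),"TP",n(T-P),"TS",n(T-S))
e=cast(ct,[f(50,70),f(365,33),f(392,203),f(62,237)],.030);print(e)
print("yaw edges", [np.degrees(np.arctan2(*(q[1::-1]))) for q in (e[0]-e[1],e[0]-e[3],e[1]-e[2])])
print("arm dir",np.degrees(np.arctan2(*(K-S)[1::-1])))
posts=cast(ct,[f(147,425),f(356,400)],.092);print("posts",posts)
# head circle via depth: points with world z ~0.095
ys,xs=np.mgrid[140:285,250:360];Z=d[140:285,250:360]
p=cv2.undistortPoints(np.c_[xs.ravel(),ys.ravel()].astype(float).reshape(-1,1,2),ct["mtx"],ct["distortion"]).reshape(-1,2)
W=(np.c_[p,np.ones(len(p))]*Z.ravel()[:,None]-ct["t"])@ct["R"]
k=(abs(W[:,2]-.095)<.004)
q=W[k&(np.hypot(*(W[:,:2]-S[:2]).T)<.055)];c,r=cv2.minEnclosingCircle(q[:,:2].astype(np.float32).reshape(-1,1,2));print("head z-range",c,r,len(q))
for lo,hi,nm in((.108,.135,"lever"),(.14,.16,"knob")):
    q=W[(W[:,2]>lo)&(W[:,2]<hi)]; print(nm,len(q),q.mean(0),q.min(0),q.max(0))
# scene
sc=lambda u,v:(295+(u-440)/3.5,180+v/3.5)
print("scene knob top",cast(cs,[sc(639,46)],.151),"tip",cast(cs,[sc(643,205)],.127))
print("proj K,T in scene",proj(cs,[K,T,S]))
E
```

```text
S [0.63013688 0.04585647 0.095     ] T [0.62971887 0.06345279 0.127     ] P [0.58328423 0.0646017  0.12      ] K [0.49196285 0.10343632 0.151     ]
KS 0.1496913577204815 PS 0.05046339217935411 TP 0.04644884451497224 TS 0.01760128228881613
[[ 0.78005867  0.16040779  0.03      ]
 [ 0.79862682 -0.03467994  0.03      ]
 [ 0.69085694 -0.04777162  0.03      ]
 [ 0.67472925  0.15413288  0.03      ]]
yaw edges [np.float64(95.43694655916887), np.float64(3.4093163621199696), np.float64(6.926245092768299)]
arm dir 157.3775416353356
posts [[ 0.55077338  0.10086604  0.092     ]
 [ 0.5622701  -0.01890332  0.092     ]]
head z-range (0.6218269467353821, 0.05002179369330406) 0.04666939750313759 706
lever 114 [0.59881299 0.06983169 0.1237633 ] [0.48158146 0.06117753 0.10836549] [0.6344281  0.11237959 0.13219844]
knob 88 [0.49263067 0.10599252 0.14790452] [0.48210986 0.09605771 0.14019379] [0.50422941 0.11601142 0.15405328]
scene knob top [[0.49357941 0.10584883 0.151     ]] tip [[0.64045262 0.06286783 0.127     ]]
proj K,T in scene [[350.73313138 192.95165705]
 [351.83113695 235.7762216 ]
 [344.41404682 248.08860724]]
```

arm_command(
  rows=[
    {"rot":[0,0,-0.02285],"fingers":1},
    {"rot":[0,0,-0.02285],"fingers":1},
    {"rot":[0,0,-0.02285],"fingers":1},
    {"rot":[0,0,-0.02285],"fingers":1},
    {"rot":[0,0,-0.02285],"fingers":1},
    {"rot":[0,0,-0.02285],"fingers":1},
    {"rot":[0,0,-0.02285],"fingers":1},
    {"rot":[0,0,-0.02285],"fingers":1},
    {"rot":[0,0,-0.02285],"fingers":1},
    {"rot":[0,0,-0.02285],"fingers":1},
    {"rot":[0,0,-0.02285],"fingers":1},
    {"rot":[0,0,-0.02285],"fingers":1},
    {"rot":[0,0,-0.02285],"fingers":1},
    {"rot":[0,0,-0.02285],"fingers":1},
    {"rot":[0,0,-0.02285],"fingers":1},
    {"rot":[0,0,-0.02285],"fingers":1},
  ],
  squeeze=30,
)

```text
schema error: expected keys delta_pos, rot, fingers
```

arm_command(
  rows=[
    {"delta_pos":[-0.2,1,0],"fingers":1},
    {"delta_pos":[-0.2,1,0],"fingers":1},
    {"delta_pos":[-0.2,1,0],"fingers":1},
    {"delta_pos":[-0.2,1,0],"fingers":1},
    {"delta_pos":[-0.2,1,0],"fingers":1},
    {"delta_pos":[-0.2,1,0],"fingers":1},
    {"delta_pos":[-0.2,1,0],"fingers":1},
    {"delta_pos":[-0.2,1,0],"fingers":1},
    {"delta_pos":[-0.2,1,0],"fingers":1},
    {"delta_pos":[-0.2,1,0],"fingers":1},
    {"delta_pos":[-0.2,1,0],"fingers":1},
    {"delta_pos":[-0.2,1,0],"fingers":1},
    {"delta_pos":[-0.2,1,0],"fingers":1},
    {"delta_pos":[-0.2,1,0],"fingers":1},
    {"delta_pos":[-0.2,1,0],"fingers":1},
    {"delta_pos":[-0.2,1,0],"fingers":1},
    {"delta_pos":[-0.2,1,0],"fingers":1},
    {"delta_pos":[-0.2,1,0],"fingers":1},
    {"delta_pos":[-0.2,1,0],"fingers":1},
    {"delta_pos":[-0.2,1,0],"fingers":1},
  ],
)

```text
schema error: expected keys delta_pos, rot, fingers
```

arm_command(
  rows=[
    {"delta_pos":[0,0,0],"rot":[0,0,-0.02285],"fingers":1},
    {"delta_pos":[0,0,0],"rot":[0,0,-0.02285],"fingers":1},
    {"delta_pos":[0,0,0],"rot":[0,0,-0.02285],"fingers":1},
    {"delta_pos":[0,0,0],"rot":[0,0,-0.02285],"fingers":1},
    {"delta_pos":[0,0,0],"rot":[0,0,-0.02285],"fingers":1},
    {"delta_pos":[0,0,0],"rot":[0,0,-0.02285],"fingers":1},
    {"delta_pos":[0,0,0],"rot":[0,0,-0.02285],"fingers":1},
    {"delta_pos":[0,0,0],"rot":[0,0,-0.02285],"fingers":1},
    {"delta_pos":[0,0,0],"rot":[0,0,-0.02285],"fingers":1},
    {"delta_pos":[0,0,0],"rot":[0,0,-0.02285],"fingers":1},
    {"delta_pos":[0,0,0],"rot":[0,0,-0.02285],"fingers":1},
    {"delta_pos":[0,0,0],"rot":[0,0,-0.02285],"fingers":1},
    {"delta_pos":[0,0,0],"rot":[0,0,-0.02285],"fingers":1},
    {"delta_pos":[0,0,0],"rot":[0,0,-0.02285],"fingers":1},
    {"delta_pos":[0,0,0],"rot":[0,0,-0.02285],"fingers":1},
    {"delta_pos":[0,0,0],"rot":[0,0,-0.02285],"fingers":1},
  ],
  squeeze=30,
)

```text
clock: 1.7
tcp_pos: [0.2504, -0.5173, 0.2308]
orientation: [-0.0, 0.193, 0.981, 0.0]
wrist_force: [-0.1, -0.1, 0.4]
finger_gap: -0.0003
```

arm_command(
  rows=[
    {"delta_pos":[-0.2,1,0],"rot":[0,0,0],"fingers":1},
    {"delta_pos":[-0.2,1,0],"rot":[0,0,0],"fingers":1},
    {"delta_pos":[-0.2,1,0],"rot":[0,0,0],"fingers":1},
    {"delta_pos":[-0.2,1,0],"rot":[0,0,0],"fingers":1},
    {"delta_pos":[-0.2,1,0],"rot":[0,0,0],"fingers":1},
    {"delta_pos":[-0.2,1,0],"rot":[0,0,0],"fingers":1},
    {"delta_pos":[-0.2,1,0],"rot":[0,0,0],"fingers":1},
    {"delta_pos":[-0.2,1,0],"rot":[0,0,0],"fingers":1},
    {"delta_pos":[-0.2,1,0],"rot":[0,0,0],"fingers":1},
    {"delta_pos":[-0.2,1,0],"rot":[0,0,0],"fingers":1},
    {"delta_pos":[-0.2,1,0],"rot":[0,0,0],"fingers":1},
    {"delta_pos":[-0.2,1,0],"rot":[0,0,0],"fingers":1},
    {"delta_pos":[-0.2,1,0],"rot":[0,0,0],"fingers":1},
    {"delta_pos":[-0.2,1,0],"rot":[0,0,0],"fingers":1},
    {"delta_pos":[-0.2,1,0],"rot":[0,0,0],"fingers":1},
    {"delta_pos":[-0.2,1,0],"rot":[0,0,0],"fingers":1},
    {"delta_pos":[-0.2,1,0],"rot":[0,0,0],"fingers":1},
    {"delta_pos":[-0.2,1,0],"rot":[0,0,0],"fingers":1},
    {"delta_pos":[-0.2,1,0],"rot":[0,0,0],"fingers":1},
    {"delta_pos":[-0.2,1,0],"rot":[0,0,0],"fingers":1},
  ],
)

```text
clock: 3.7
tcp_pos: [0.4778, -0.1764, 0.2313]
orientation: [-0.0, 0.196, 0.981, 0.0]
wrist_force: [0.5, -0.1, -0.7]
finger_gap: 0.0002
```

arm_command(
  rows=[
    {"delta_pos":[-0.16,1,0],"rot":[0,0,0],"fingers":1},
    {"delta_pos":[-0.16,1,0],"rot":[0,0,0],"fingers":1},
    {"delta_pos":[-0.16,1,0],"rot":[0,0,0],"fingers":1},
    {"delta_pos":[-0.16,1,0],"rot":[0,0,0],"fingers":1},
    {"delta_pos":[-0.16,1,0],"rot":[0,0,0],"fingers":1},
    {"delta_pos":[-0.16,1,0],"rot":[0,0,0],"fingers":1},
    {"delta_pos":[-0.16,1,0],"rot":[0,0,0],"fingers":1},
    {"delta_pos":[-0.16,1,0],"rot":[0,0,0],"fingers":1},
    {"delta_pos":[-0.16,1,0],"rot":[0,0,0],"fingers":1},
    {"delta_pos":[-0.16,1,0],"rot":[0,0,0],"fingers":1},
    {"delta_pos":[-0.16,1,0],"rot":[0,0,0],"fingers":1},
    {"delta_pos":[-0.16,1,0],"rot":[0,0,0],"fingers":1},
    {"delta_pos":[-0.16,1,0],"rot":[0,0,0],"fingers":1},
    {"delta_pos":[-0.16,1,0],"rot":[0,0,0],"fingers":1},
    {"delta_pos":[-0.16,1,0],"rot":[0,0,0],"fingers":1},
    {"delta_pos":[0,0.5,0],"rot":[0,0,0],"fingers":1},
    {"delta_pos":[0,0,0],"rot":[0,0,0],"fingers":1},
  ],
)

```text
clock: 5.4
tcp_pos: [0.6405, 0.0911, 0.231]
orientation: [-0.0, 0.195, 0.981, -0.0]
wrist_force: [0.3, -0.5, -0.0]
finger_gap: 0.0003
```

```bash
python3 - <<'E'
from h import *
s=env.get_state();print(s["tcp_pos"],s["clock"])
c=env.get_calibration("wrist");im,d=env.read_camera("wrist");cv2.imwrite("pics/w1.png",im);np.save("pics/w1.npy",d)
import pickle;pickle.dump(c,open("pics/w1.pkl","wb"))
print("TCP px",proj(c,[s["tcp_pos"]]),"cam pos",-c["R"].T@c["t"])
print("expected T,P,K,S",proj(c,[[.6297,.0635,.127],[.5877,.0636,.12],[.492,.1034,.151],[.6301,.0459,.095]]))
E
```

```text
[0.64046391 0.09113039 0.23098161] 5.4
TCP px [[328.03864262 318.35580347]] cam pos [0.56603032 0.12248792 0.37380859]
expected T,P,K,S [[284.43928405 241.49683911]
 [259.23316694 182.08875218]
 [237.12557886 -15.26865721]
 [268.15208759 237.15545579]]
```

View pics/w1.png

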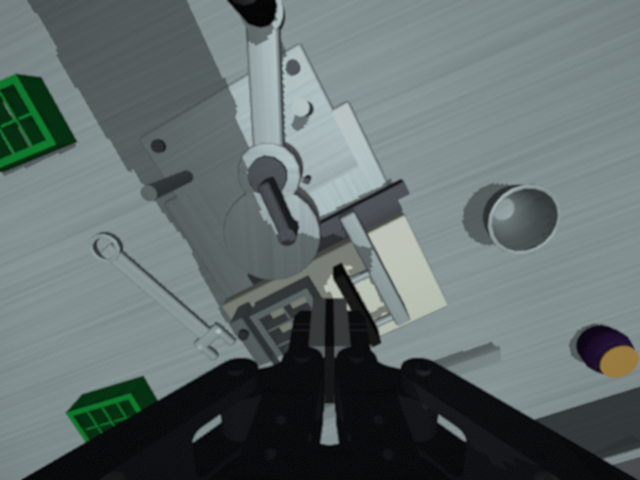

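Wrist view: lever tip at about (287,236), pin (267,172), head centre (272,234). These agree with the predictions to within about 5 px. The closed fingers are to its right in the picture, which is the arm's left side.

```bash
python3 - <<'E'
from h import *
import pickle;c=pickle.load(open("pics/w1.pkl","rb"))
T=cast(c,[(287,236)],.127)[0];S=cast(c,[(272,234)],.095)[0];P=cast(c,[(267,172)],.112)[0]
n=lambda v:np.linalg.norm(v[:2]);print(T,S,P,n(T-P),n(P-S))
u=np.array([-.923,.385]);l=np.array([.385,.923]);t=np.array([.6405,.0911])
print("tip rel TCP in tool x,y",(T[:2]-t)@u,(T[:2]-t)@l,"spindle",(S[:2]-t)@u,(S[:2]-t)@l)
E
```

```text
[0.62682911 0.06669242 0.127     ] [0.62894771 0.04965161 0.095     ] [0.58423652 0.06953358 0.112     ] 0.04268724361747826 0.04893243577817767
tip rel TCP in tool x,y 0.003221316018343589 -0.027791494296642117 spindle -0.005294865023629095 -0.042704496155985434
```

arm_command(
  rows=[
    {"delta_pos":[0,0.4,0.5],"rot":[0,0,0],"fingers":1},
    {"delta_pos":[0,0,1],"rot":[0,0,0],"fingers":1},
    {"delta_pos":[0,0,1],"rot":[0,0,0],"fingers":1},
    {"delta_pos":[0,0,1],"rot":[0,0,0],"fingers":1},
    {"delta_pos":[0,0,1],"rot":[0,0,0],"fingers":1},
    {"delta_pos":[0,0,1],"rot":[0,0,0],"fingers":1},
    {"delta_pos":[0,0,0.5],"rot":[0,0,0],"fingers":1},
    {"delta_pos":[0,0,0.2],"rot":[0,0,0],"fingers":1},
    {"delta_pos":[0,0,0],"rot":[0,0,0],"fingers":1},
  ],
)

```text
clock: 6.35
tcp_pos: [0.6438, 0.0961, 0.107]
orientation: [-0.0, 0.196, 0.981, -0.0]
wrist_force: [-0.2, -0.0, 0.3]
finger_gap: 0.0004
```

arm_command(
  rows=[
    {"delta_pos":[0,-0.3,0],"rot":[0,0,0],"fingers":1},
    {"delta_pos":[0,-0.3,0],"rot":[0,0,0],"fingers":1},
    {"delta_pos":[0,-0.3,0],"rot":[0,0,0],"fingers":1},
    {"delta_pos":[0,-0.3,0],"rot":[0,0,0],"fingers":1},
  ],
)

```text
clock: 6.75
tcp_pos: [0.6368, 0.0741, 0.1087]
orientation: [0.002, 0.195, 0.981, 0.001]
wrist_force: [3.0, 2.0, -0.0]
finger_gap: -0.0001
```

arm_command(
  rows=[
    {"delta_pos":[0,-0.2,0],"rot":[0,0,0],"fingers":1},
    {"delta_pos":[0,-0.2,0],"rot":[0,0,0],"fingers":1},
  ],
)

```text
clock: 6.95
tcp_pos: [0.6314, 0.0662, 0.1075]
orientation: [-0.0, 0.196, 0.981, -0.0]
wrist_force: [0.3, -1.5, -0.2]
finger_gap: -0.0002
```

arm_command(
  rows=[
    {"delta_pos":[0,-0.2,0],"rot":[0,0,0],"fingers":1},
    {"delta_pos":[0,-0.1,0],"rot":[0,0,0],"fingers":1},
  ],
)

```text
clock: 7.15
tcp_pos: [0.629, 0.0612, 0.107]
orientation: [-0.001, 0.196, 0.981, 0.0]
wrist_force: [0.8, 3.0, -0.7]
finger_gap: 0.0004
```

arm_command(
  rows=[
    {"delta_pos":[0,-0.15,0],"rot":[0,0,0],"fingers":1},
    {"delta_pos":[0,-0.15,0],"rot":[0,0,0],"fingers":1},
  ],
)

```text
clock: 7.35
tcp_pos: [0.6281, 0.0593, 0.1071]
orientation: [0.0, 0.194, 0.981, 0.004]
wrist_force: [6.0, 16.1, -4.5]
finger_gap: -0.0001
```

```bash
python3 - <<'E'
from h import *
c=env.get_calibration("wrist");im,d=env.read_camera("wrist");cv2.imwrite("pics/w2.png",im[:, :])
s=env.get_state();print(s["tcp_pos"],s["wrist_force"])
E
```

```text
[0.62824024 0.05942792 0.10706364] [ 5.04661161 13.91044003 -3.52666178]
```

View pics/w2.png

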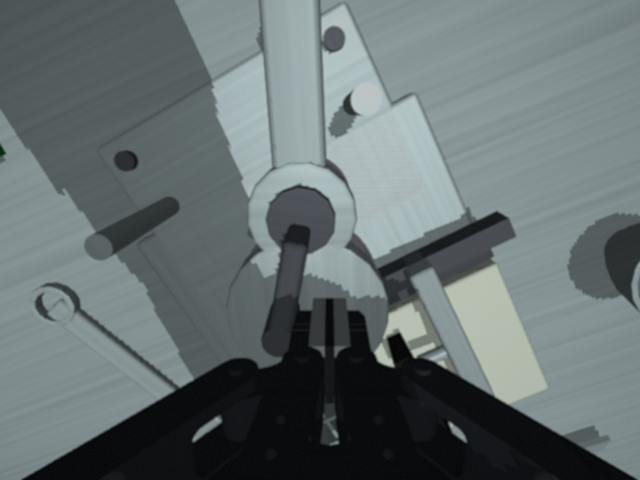

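Wrist view: the lever tip is now at (275,340) with the pin at (300,215). It leans to the other side and stopped dead at 16 N, so it is flipped. Next I back off, rise and go over the knob.

arm_command(
  rows=[
    {"delta_pos":[0,0.5,0],"rot":[0,0,0],"fingers":1},
    {"delta_pos":[0,0.4,-0.2],"rot":[0,0,0],"fingers":1},
    {"delta_pos":[0,0,-1],"rot":[0,0,0],"fingers":1},
    {"delta_pos":[0,0,-1],"rot":[0,0,0],"fingers":1},
    {"delta_pos":[0,0,-1],"rot":[0,0,0],"fingers":1},
    {"delta_pos":[0,0,-1],"rot":[0,0,0],"fingers":0.5},
    {"delta_pos":[0.8,0,-1],"rot":[0,0,0],"fingers":0.3},
    {"delta_pos":[1,0,0],"rot":[0,0,0],"fingers":0.3},
    {"delta_pos":[1,0,0],"rot":[0,0,0],"fingers":0.3},
    {"delta_pos":[1,0,0],"rot":[0,0,0],"fingers":0.3},
    {"delta_pos":[0,0,0],"rot":[0,0,0],"fingers":0.3},
  ],
)

```text
clock: 8.5
tcp_pos: [0.5619, 0.1022, 0.212]
orientation: [-0.0, 0.195, 0.981, -0.0]
wrist_force: [0.8, -0.9, -0.4]
finger_gap: 0.0596
```

```bash
python3 - <<'E'
from h import *
import pickle
s=env.get_state();c=env.get_calibration("wrist");im,d=env.read_camera("wrist");cv2.imwrite("pics/w3.png",im)
t=s["tcp_pos"];print(t,s["clock"],s["finger_gap"]);print(proj(c,[t,[.492,.105,.151]]))
m=((im.max(2)<60)).astype(np.uint8);m[300:]=0
n,l,st,ce=cv2.connectedComponentsWithStats(m)
for i in range(1,n):
    if st[i,4]>300:print(st[i],ce[i])
# depth points at knob top
ys,xs=np.mgrid[0:480:2,0:640:2];p=cv2.undistortPoints(np.c_[xs.ravel(),ys.ravel()].astype(float).reshape(-1,1,2),c["mtx"],c["distortion"]).reshape(-1,2)
W=(np.c_[p,np.ones(len(p))]*d[::2,::2].ravel()[:,None]-c["t"])@c["R"]
k=(abs(W[:,2]-.151)<.006)&(np.hypot(W[:,0]-.492,W[:,1]-.105)<.04)
q=W[k];print(len(q),(q.min(0)+q.max(0))/2,q.min(0),q.max(0))
E
```

```text
[0.5619193  0.10220626 0.21197734] 8.5 0.05955466186315548
[[327.9745888  318.35005411]
 [281.25737264 145.02044556]]
[ 258  120   45   44 1535] [280.0534202  140.73029316]
[  48  169   53   65 1332] [ 74.37687688 199.77552553]
[ 32 183  24  27 327] [ 43.58409786 195.62691131]
[ 14 189  27  28 392] [ 26.90561224 202.19387755]
[  0 196  23  28 366] [  9.66120219 209.63661202]
[ 31 216  26  26 356] [ 43.40168539 228.57865169]
[ 13 223  26  26 354] [ 25.86440678 235.37570621]
[  0 230  22  26 342] [  8.99122807 242.69883041]
[179 257  36  41 503] [197.27833002 276.40954274]
[276 268  37  32 956] [294.64539749 284.85669456]
[357 270  67  30 464] [392.92025862 285.57758621]
[503 273  45  27 466] [518.30686695 283.19957082]
334 [0.49006754 0.10365441 0.14894733] [0.47946077 0.09356098 0.14511826] [0.50067432 0.11374785 0.15277641]
```

arm_command(
  rows=[
    {"delta_pos":[1,-0.4,0],"rot":[0,0,0],"fingers":0.3},
    {"delta_pos":[1,-0.4,0],"rot":[0,0,0],"fingers":0.3},
    {"delta_pos":[1,-0.4,0],"rot":[0,0,0],"fingers":0.3},
    {"delta_pos":[0.35,-0.2,0],"rot":[0,0,0],"fingers":0.3},
    {"delta_pos":[0,0,0],"rot":[0,0,0],"fingers":0.3},
    {"delta_pos":[0,0,1],"rot":[0,0,0],"fingers":0.3},
    {"delta_pos":[0,0,1],"rot":[0,0,0],"fingers":0.3},
    {"delta_pos":[0,0,1],"rot":[0,0,0],"fingers":0.3},
    {"delta_pos":[0,0,1],"rot":[0,0,0],"fingers":0.3},
    {"delta_pos":[0,0,1],"rot":[0,0,0],"fingers":0.3},
    {"delta_pos":[0,0,0.2],"rot":[0,0,0],"fingers":0.3},
    {"delta_pos":[0,0,0],"rot":[0,0,0],"fingers":0.3},
  ],
)

```text
clock: 9.75
tcp_pos: [0.4919, 0.1011, 0.1067]
orientation: [-0.001, 0.196, 0.981, -0.0]
wrist_force: [0.2, 0.2, -0.0]
finger_gap: 0.0598
```

arm_command(
  rows=[
    {"delta_pos":[0,0,0],"rot":[0,0,0],"fingers":1},
    {"delta_pos":[0,0,0],"rot":[0,0,0],"fingers":1},
    {"delta_pos":[0,0,0],"rot":[0,0,0],"fingers":1},
    {"delta_pos":[0,0,0],"rot":[0,0,0],"fingers":1},
    {"delta_pos":[0,0,0],"rot":[0,0,0],"fingers":1},
  ],
  squeeze=50,
)

```text
clock: 10.25
tcp_pos: [0.4924, 0.1014, 0.1085]
orientation: [0.001, 0.196, 0.981, 0.0]
wrist_force: [1.3, -0.8, 6.2]
finger_gap: 0.0224
```

arm_command(
  rows=[
    {"delta_pos":[-0.0375,-0.75,0],"rot":[0,0,-0.0159],"fingers":1},
    {"delta_pos":[-0.0375,-0.75,0],"rot":[0,0,-0.0159],"fingers":1},
    {"delta_pos":[-0.0375,-0.75,0],"rot":[0,0,-0.0159],"fingers":1},
  ],
)

```text
clock: 10.55
tcp_pos: [0.4827, 0.0576, 0.1086]
orientation: [0.003, 0.045, 0.999, 0.0]
wrist_force: [6.1, 0.3, 0.0]
finger_gap: 0.0228
```

```bash
cat > st.py <<'E'
from h import *
S=np.array([.6295,.0478]);yaw0=np.radians(185.4)
def show():
    s=env.get_state();t=s["tcp_pos"][:2]-S;a=np.arctan2(t[1],t[0])%(2*np.pi)
    u=t/np.linalg.norm(t);cw=np.array([u[1],-u[0]])
    f=s["wrist_force"];q=s["orientation"]
    print("t %.2f handle %.3f R %.4f yaw-arm %.3f F_radial %.1f F_cw %.1f Fz %.1f z %.4f gap %.4f"%(s["clock"],yaw0-a,np.linalg.norm(t),(2*np.arctan2(q[2],q[1])-a+np.pi)%(2*np.pi)-np.pi,f[:2]@u,f[:2]@cw,f[2],s["tcp_pos"][2],s["finger_gap"]))
show()
E
python3 st.py
```

```text
t 10.55 handle 0.161 R 0.1472 yaw-arm -0.022 F_radial -6.0 F_cw 0.7 Fz 0.0 z 0.1086 gap 0.0228
```

arm_command(
  rows=[
    {"delta_pos":[-0.09,-0.75,0],"rot":[0,0,-0.0159],"fingers":1},
    {"delta_pos":[-0.0375,-0.75,0],"rot":[0,0,-0.0159],"fingers":1},
    {"delta_pos":[-0.0375,-0.75,0],"rot":[0,0,-0.0159],"fingers":1},
    {"delta_pos":[-0.0375,-0.75,0],"rot":[0,0,-0.0159],"fingers":1},
    {"delta_pos":[-0.0375,-0.75,0],"rot":[0,0,-0.0159],"fingers":1},
    {"delta_pos":[-0.0375,-0.75,0],"rot":[0,0,-0.0159],"fingers":1},
  ],
)

```text
clock: 11.15
tcp_pos: [0.5036, -0.0287, 0.1085]
orientation: [0.004, -0.253, 0.968, 0.0]
wrist_force: [11.5, 7.9, -2.4]
finger_gap: 0.0228
```

```bash
python3 st.py
```

```text
t 11.15 handle -0.452 R 0.1473 yaw-arm -0.036 F_radial -14.0 F_cw 0.7 Fz -2.4 z 0.1085 gap 0.0228
```

arm_command(
  rows=[
    {"delta_pos":[-0.12,-0.375,0],"rot":[0,0,-0.008],"fingers":1},
    {"delta_pos":[-0.06,-0.375,0],"rot":[0,0,-0.008],"fingers":1},
  ],
)

```text
clock: 11.35
tcp_pos: [0.512, -0.0408, 0.1085]
orientation: [0.001, -0.299, 0.954, -0.0]
wrist_force: [0.3, 0.3, 7.1]
finger_gap: 0.0225
```

```bash
python3 st.py
```

```text
t 11.35 handle -0.552 R 0.1471 yaw-arm -0.038 F_radial -0.4 F_cw 0.1 Fz 7.1 z 0.1085 gap 0.0225
```

arm_command(
  rows=[
    {"delta_pos":[-0.05,-0.2,0],"rot":[0,0,0],"fingers":1},
  ],
)

```text
clock: 11.45
tcp_pos: [0.5146, -0.044, 0.1084]
orientation: [0.001, -0.299, 0.954, -0.001]
wrist_force: [-2.1, -2.1, 8.3]
finger_gap: 0.0225
```

```bash
python3 st.py
```

```text
t 11.45 handle -0.580 R 0.1471 yaw-arm -0.067 F_radial 3.0 F_cw -0.4 Fz 8.3 z 0.1084 gap 0.0225
```

arm_command(
  rows=[
    {"delta_pos":[0,-0.15,0],"rot":[0,0,0],"fingers":1},
  ],
)

```text
clock: 11.55
tcp_pos: [0.5163, -0.0462, 0.1085]
orientation: [0.001, -0.298, 0.954, -0.001]
wrist_force: [-0.2, -0.1, 7.0]
finger_gap: 0.0224
```

```bash
python3 st.py
```

```text
t 11.55 handle -0.598 R 0.1472 yaw-arm -0.087 F_radial 0.2 F_cw 0.0 Fz 7.0 z 0.1085 gap 0.0224
```

arm_command(
  rows=[
    {"delta_pos":[0,-0.15,0],"rot":[0,0,0],"fingers":1},
  ],
)

```text
clock: 11.65
tcp_pos: [0.5168, -0.047, 0.1084]
orientation: [0.001, -0.299, 0.954, 0.001]
wrist_force: [-6.0, 9.5, 12.3]
finger_gap: 0.023
```

```bash
python3 st.py
```

```text
t 11.65 handle -0.605 R 0.1472 yaw-arm -0.093 F_radial -1.5 F_cw 11.1 Fz 12.3 z 0.1084 gap 0.0230
```

arm_command(
  rows=[
    {"delta_pos":[0,0.1,0],"rot":[0,0,-0.0145],"fingers":1},
    {"delta_pos":[-0.02,0.5,0],"rot":[0,0,0.011],"fingers":1},
    {"delta_pos":[-0.025,0.6,0],"rot":[0,0,0.013],"fingers":1},
    {"delta_pos":[-0.025,0.6,0],"rot":[0,0,0.013],"fingers":1},
  ],
)

```text
clock: 12.05
tcp_pos: [0.498, -0.0181, 0.1085]
orientation: [0.001, -0.228, 0.974, -0.001]
wrist_force: [0.7, 0.0, 6.0]
finger_gap: 0.0228
```

```bash
python3 st.py
```

```text
t 12.05 handle -0.370 R 0.1471 yaw-arm -0.004 F_radial -0.6 F_cw -0.3 Fz 6.0 z 0.1085 gap 0.0228
```

arm_command(
  rows=[
    {"delta_pos":[-0.025,0.6,0],"rot":[0,0,0.013],"fingers":1},
    {"delta_pos":[-0.025,0.6,0],"rot":[0,0,0.013],"fingers":1},
    {"delta_pos":[-0.025,0.6,0],"rot":[0,0,0.013],"fingers":1},
  ],
)

```text
clock: 12.35
tcp_pos: [0.486, 0.0154, 0.1085]
orientation: [0.001, -0.108, 0.994, -0.001]
wrist_force: [0.6, -6.1, 3.2]
finger_gap: 0.023
```

```bash
python3 st.py
```

```text
t 12.35 handle -0.128 R 0.1471 yaw-arm -0.006 F_radial 0.7 F_cw -6.1 Fz 3.2 z 0.1085 gap 0.0230
```

arm_command(
  rows=[
    {"delta_pos":[-0.025,0.6,0],"rot":[0,0,0.013],"fingers":1},
    {"delta_pos":[-0.025,0.6,0],"rot":[0,0,0.013],"fingers":1},
    {"delta_pos":[-0.025,0.6,0],"rot":[0,0,0.013],"fingers":1},
    {"delta_pos":[-0.025,0.6,0],"rot":[0,0,0.013],"fingers":1},
  ],
)

```text
clock: 12.75
tcp_pos: [0.4831, 0.0624, 0.1084]
orientation: [0.001, 0.056, 0.998, -0.002]
wrist_force: [-1.5, -7.6, 6.6]
finger_gap: 0.0229
```

```bash
python3 st.py
```

```text
t 12.75 handle 0.194 R 0.1471 yaw-arm -0.012 F_radial 0.7 F_cw -7.7 Fz 6.6 z 0.1084 gap 0.0229
```

arm_command(
  rows=[
    {"delta_pos":[-0.025,0.6,0],"rot":[0,0,0.013],"fingers":1},
    {"delta_pos":[-0.025,0.6,0],"rot":[0,0,0.013],"fingers":1},
    {"delta_pos":[-0.025,0.4,0],"rot":[0,0,0.009],"fingers":1},
  ],
)

```text
clock: 13.05
tcp_pos: [0.4898, 0.0942, 0.1084]
orientation: [0.001, 0.164, 0.986, -0.001]
wrist_force: [-3.3, -6.3, 8.3]
finger_gap: 0.0223
```

```bash
python3 st.py
```

```text
t 13.05 handle 0.415 R 0.1472 yaw-arm -0.010 F_radial 1.1 F_cw -7.0 Fz 8.3 z 0.1084 gap 0.0223
```

arm_command(
  rows=[
    {"delta_pos":[-0.02,0.5,0],"rot":[0,0,0.011],"fingers":1},
    {"delta_pos":[-0.02,0.5,0],"rot":[0,0,0.011],"fingers":1},
  ],
)

```text
clock: 13.25
tcp_pos: [0.4971, 0.1123, 0.1084]
orientation: [0.0, 0.232, 0.973, -0.001]
wrist_force: [-2.9, -4.6, 10.1]
finger_gap: 0.0227
```

```bash
python3 st.py; python3 - <<'E'
from h import *
im,d=env.read_camera("top");cv2.imwrite("pics/t4.png",cv2.resize(im[130:290,230:380],None,fx=4,fy=3.75,interpolation=cv2.INTER_CUBIC))
im,d=env.read_camera("scene");cv2.imwrite("pics/s4.png",cv2.resize(im[160:350,270:430],None,fx=3,fy=3,interpolation=cv2.INTER_CUBIC))
E
```

```text
t 13.25 handle 0.548 R 0.1473 yaw-arm -0.016 F_radial 0.6 F_cw -5.4 Fz 10.1 z 0.1084 gap 0.0227
```

View pics/s4.png

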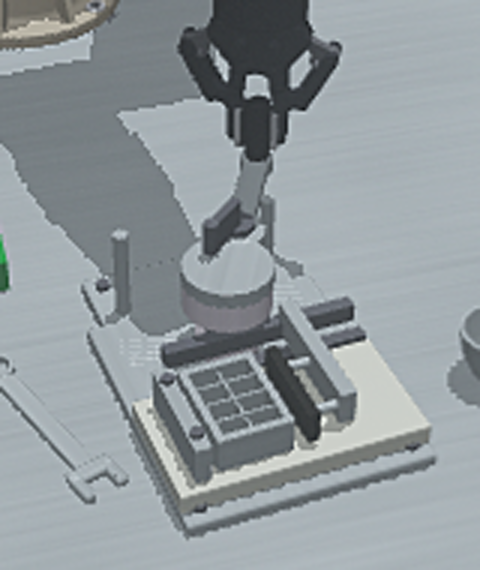

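Scene crop: the lever is flipped, the jaw has advanced and the pad (295,390) is nearly at the silver grid (240,410), which is at or near the stop. I'm swinging back for a second stroke.

arm_command(
  rows=[
    {"delta_pos":[-0.02,-0.4,0],"rot":[0,0,-0.011],"fingers":1},
    {"delta_pos":[-0.05,-0.75,0],"rot":[0,0,-0.0161],"fingers":1},
    {"delta_pos":[-0.05,-0.75,0],"rot":[0,0,-0.0161],"fingers":1},
    {"delta_pos":[-0.05,-0.75,0],"rot":[0,0,-0.0161],"fingers":1},
    {"delta_pos":[-0.05,-0.75,0],"rot":[0,0,-0.0161],"fingers":1},
  ],
)

```text
clock: 13.85
tcp_pos: [0.4825, 0.047, 0.1084]
orientation: [-0.0, -0.007, 1.0, 0.0]
wrist_force: [-4.8, 0.9, 10.1]
finger_gap: 0.023
```

```bash
python3 st.py
```

```text
t 13.85 handle 0.089 R 0.1470 yaw-arm 0.008 F_radial 4.8 F_cw 0.9 Fz 10.1 z 0.1084 gap 0.0230
```

arm_command(
  rows=[
    {"delta_pos":[-0.05,-0.75,0],"rot":[0,0,-0.0161],"fingers":1},
    {"delta_pos":[-0.05,-0.75,0],"rot":[0,0,-0.0161],"fingers":1},
    {"delta_pos":[-0.05,-0.75,0],"rot":[0,0,-0.0161],"fingers":1},
    {"delta_pos":[-0.05,-0.75,0],"rot":[0,0,-0.0161],"fingers":1},
  ],
)

```text
clock: 14.25
tcp_pos: [0.4953, -0.0122, 0.1084]
orientation: [-0.001, -0.207, 0.978, -0.001]
wrist_force: [-6.5, -2.5, 11.8]
finger_gap: 0.0226
```

```bash
python3 st.py
```

```text
t 14.25 handle -0.326 R 0.1470 yaw-arm -0.003 F_radial 6.9 F_cw 0.4 Fz 11.8 z 0.1084 gap 0.0226
```

Swing back a bit more, easing the radial force outward by about 1 mm.

arm_command(
  rows=[
    {"delta_pos":[0.0,-0.7,-0.03],"rot":[0,0,-0.0155],"fingers":1},
    {"delta_pos":[0.0,-0.5,-0.03],"rot":[0,0,-0.0105],"fingers":1},
    {"delta_pos":[0,0,0],"rot":[0,0,0],"fingers":1},
  ],
)

```text
clock: 14.55
tcp_pos: [0.5072, -0.0339, 0.1085]
orientation: [-0.001, -0.283, 0.959, -0.0]
wrist_force: [-3.5, -2.1, 3.3]
finger_gap: 0.0223
```

```bash
python3 st.py
```

```text
t 14.55 handle -0.495 R 0.1470 yaw-arm -0.014 F_radial 4.0 F_cw 0.2 Fz 3.3 z 0.1085 gap 0.0223
```

arm_command(
  rows=[
    {"delta_pos":[-0.02,0.5,0],"rot":[0,0,0.011],"fingers":1},
    {"delta_pos":[-0.02,0.5,0],"rot":[0,0,0.011],"fingers":1},
    {"delta_pos":[-0.02,0.5,0],"rot":[0,0,0.011],"fingers":1},
  ],
)

```text
clock: 14.85
tcp_pos: [0.4932, -0.0073, 0.1085]
orientation: [-0.001, -0.181, 0.984, -0.002]
wrist_force: [-1.0, -9.3, 0.5]
finger_gap: 0.0227
```

```bash
python3 st.py
```

```text
t 14.85 handle -0.290 R 0.1470 yaw-arm -0.021 F_radial 4.4 F_cw -8.2 Fz 0.5 z 0.1085 gap 0.0227
```

arm_command(
  rows=[
    {"delta_pos":[0,0.3,0],"rot":[0,0,0.0066],"fingers":1},
    {"delta_pos":[0,0.3,0],"rot":[0,0,0.0066],"fingers":1},
  ],
)

```text
clock: 15.05
tcp_pos: [0.4891, 0.0043, 0.1085]
orientation: [-0.001, -0.14, 0.99, -0.002]
wrist_force: [-2.5, -8.4, 0.6]
finger_gap: 0.0226
```

```bash
python3 st.py
```

```text
t 15.05 handle -0.206 R 0.1470 yaw-arm -0.018 F_radial 4.9 F_cw -7.3 Fz 0.6 z 0.1085 gap 0.0226
```

arm_command(
  rows=[
    {"delta_pos":[0,0.3,0],"rot":[0,0,0.0066],"fingers":1},
    {"delta_pos":[0,0.3,0],"rot":[0,0,0.0066],"fingers":1},
  ],
)

```text
clock: 15.25
tcp_pos: [0.4859, 0.0159, 0.1085]
orientation: [-0.001, -0.099, 0.995, -0.002]
wrist_force: [-2.1, -6.6, 2.4]
finger_gap: 0.0228
```

```bash
python3 st.py
```

```text
t 15.25 handle -0.124 R 0.1471 yaw-arm -0.020 F_radial 3.5 F_cw -6.0 Fz 2.4 z 0.1085 gap 0.0228
```

arm_command(
  rows=[
    {"delta_pos":[0,0.3,0],"rot":[0,0,0.0066],"fingers":1},
    {"delta_pos":[0,0.3,0],"rot":[0,0,0.0066],"fingers":1},
  ],
)

```text
clock: 15.45
tcp_pos: [0.4838, 0.0278, 0.1085]
orientation: [-0.001, -0.058, 0.998, -0.002]
wrist_force: [-2.0, -6.8, 1.9]
finger_gap: 0.0228
```

```bash
python3 st.py
```

```text
t 15.45 handle -0.042 R 0.1470 yaw-arm -0.020 F_radial 2.9 F_cw -6.5 Fz 1.9 z 0.1085 gap 0.0228
```

arm_command(
  rows=[
    {"delta_pos":[0,0.3,0],"rot":[0,0,0.0066],"fingers":1},
    {"delta_pos":[0,0.3,0],"rot":[0,0,0.0066],"fingers":1},
  ],
)

```text
clock: 15.65
tcp_pos: [0.4826, 0.0398, 0.1085]
orientation: [-0.001, -0.017, 1.0, -0.002]
wrist_force: [-1.9, -5.8, 1.3]
finger_gap: 0.023
```

```bash
python3 st.py
```

```text
t 15.65 handle 0.040 R 0.1471 yaw-arm -0.021 F_radial 2.2 F_cw -5.7 Fz 1.3 z 0.1085 gap 0.0230
```

arm_command(
  rows=[
    {"delta_pos":[0,0.3,0],"rot":[0,0,0.0066],"fingers":1},
    {"delta_pos":[0,0.3,0],"rot":[0,0,0.0066],"fingers":1},
  ],
)

```text
clock: 15.85
tcp_pos: [0.4824, 0.0519, 0.1085]
orientation: [-0.0, 0.025, 1.0, -0.002]
wrist_force: [-2.2, -6.4, 1.9]
finger_gap: 0.0228
```

```bash
python3 st.py
```

```text
t 15.85 handle 0.122 R 0.1471 yaw-arm -0.022 F_radial 2.0 F_cw -6.5 Fz 1.9 z 0.1085 gap 0.0228
```

arm_command(
  rows=[
    {"delta_pos":[0,0.3,0],"rot":[0,0,0.0066],"fingers":1},
    {"delta_pos":[0,0.3,0],"rot":[0,0,0.0066],"fingers":1},
  ],
)

```text
clock: 16.05
tcp_pos: [0.4832, 0.0639, 0.1085]
orientation: [-0.0, 0.066, 0.998, -0.002]
wrist_force: [-1.6, -6.5, 1.5]
finger_gap: 0.0224
```

```bash
python3 st.py
```

```text
t 16.05 handle 0.204 R 0.1472 yaw-arm -0.023 F_radial 0.9 F_cw -6.6 Fz 1.5 z 0.1085 gap 0.0224
```

arm_command(
  rows=[
    {"delta_pos":[-0.01,0.3,0],"rot":[0,0,0.0066],"fingers":1},
    {"delta_pos":[-0.01,0.3,0],"rot":[0,0,0.0066],"fingers":1},
  ],
)

```text
clock: 16.25
tcp_pos: [0.485, 0.0757, 0.1085]
orientation: [-0.001, 0.108, 0.994, -0.002]
wrist_force: [-4.0, -5.9, 4.7]
finger_gap: 0.0224
```

```bash
python3 st.py
```

```text
t 16.25 handle 0.285 R 0.1471 yaw-arm -0.024 F_radial 2.8 F_cw -6.6 Fz 4.7 z 0.1085 gap 0.0224
```

arm_command(
  rows=[
    {"delta_pos":[-0.01,0.3,0],"rot":[0,0,0.0066],"fingers":1},
    {"delta_pos":[-0.01,0.3,0],"rot":[0,0,0.0066],"fingers":1},
  ],
)

```text
clock: 16.45
tcp_pos: [0.4878, 0.0874, 0.1085]
orientation: [-0.001, 0.149, 0.989, -0.002]
wrist_force: [-4.6, -5.5, 4.8]
finger_gap: 0.0227
```

```bash
python3 st.py
```

```text
t 16.45 handle 0.367 R 0.1472 yaw-arm -0.025 F_radial 3.0 F_cw -6.6 Fz 4.8 z 0.1085 gap 0.0227
```

arm_command(
  rows=[
    {"delta_pos":[-0.01,0.3,0],"rot":[0,0,0.0066],"fingers":1},
  ],
)

```text
clock: 16.55
tcp_pos: [0.4895, 0.0932, 0.1085]
orientation: [-0.001, 0.169, 0.986, -0.002]
wrist_force: [-5.4, -5.8, 5.3]
finger_gap: 0.0229
```

```bash
python3 st.py
```

```text
t 16.55 handle 0.408 R 0.1472 yaw-arm -0.026 F_radial 3.4 F_cw -7.2 Fz 5.3 z 0.1085 gap 0.0229
```

arm_command(
  rows=[
    {"delta_pos":[-0.01,0.3,0],"rot":[0,0,0.0066],"fingers":1},
  ],
)

```text
clock: 16.65
tcp_pos: [0.4914, 0.0989, 0.1085]
orientation: [-0.001, 0.189, 0.982, -0.002]
wrist_force: [-5.8, -4.9, 5.9]
finger_gap: 0.0226
```

```bash
python3 st.py
```

```text
t 16.65 handle 0.449 R 0.1472 yaw-arm -0.027 F_radial 3.8 F_cw -6.6 Fz 5.9 z 0.1085 gap 0.0226
```

arm_command(
  rows=[
    {"delta_pos":[-0.03,0.3,0],"rot":[0,0,0.0066],"fingers":1},
  ],
)

```text
clock: 16.75
tcp_pos: [0.4936, 0.1044, 0.1084]
orientation: [-0.002, 0.21, 0.978, -0.002]
wrist_force: [-8.3, -4.1, 8.2]
finger_gap: 0.0228
```

```bash
python3 st.py
```

```text
t 16.75 handle 0.489 R 0.1472 yaw-arm -0.027 F_radial 6.1 F_cw -7.0 Fz 8.2 z 0.1084 gap 0.0228
```

arm_command(
  rows=[
    {"delta_pos":[-0.03,0.3,0],"rot":[0,0,0.0066],"fingers":1},
  ],
)

```text
clock: 16.85
tcp_pos: [0.496, 0.1098, 0.1084]
orientation: [-0.002, 0.23, 0.973, -0.002]
wrist_force: [-10.0, -3.6, 10.6]
finger_gap: 0.0225
```

```bash
python3 st.py; python3 - <<'E'
from h import *
im,d=env.read_camera("scene");a=cv2.resize(im[220:350,290:430],None,fx=4,fy=4,interpolation=cv2.INTER_CUBIC)
cv2.imwrite("pics/s5.png",a)
E
```

```text
t 16.85 handle 0.529 R 0.1472 yaw-arm -0.029 F_radial 7.6 F_cw -7.5 Fz 10.6 z 0.1084 gap 0.0225
```

View pics/s5.png

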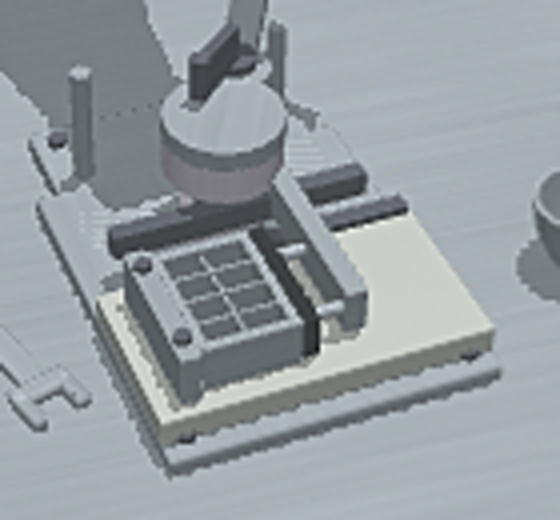

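Scene crop: the pad (300,300), grid (220,290) and stop (155,300) are now in contact with no gaps, and the knob force is starting to rise at 7.5 N. I need one more short tooth.

arm_command(
  rows=[
    {"delta_pos":[0.03,-0.5,-0.02],"rot":[0,0,-0.009],"fingers":1},
    {"delta_pos":[-0.02,-0.75,-0.02],"rot":[0,0,-0.0155],"fingers":1},
    {"delta_pos":[-0.02,-0.75,-0.02],"rot":[0,0,-0.0159],"fingers":1},
    {"delta_pos":[-0.03,-0.75,0],"rot":[0,0,-0.0159],"fingers":1},
    {"delta_pos":[-0.03,-0.75,0],"rot":[0,0,-0.0159],"fingers":1},
    {"delta_pos":[-0.03,-0.75,0],"rot":[0,0,-0.0159],"fingers":1},
    {"delta_pos":[0,0,0],"rot":[0,0,0],"fingers":1},
  ],
)

```text
clock: 17.6
tcp_pos: [0.4837, 0.0276, 0.1087]
orientation: [0.002, -0.046, 0.999, 0.0]
wrist_force: [10.5, 2.1, -13.4]
finger_gap: 0.0227
```

```bash
python3 st.py
```

```text
t 17.60 handle -0.043 R 0.1472 yaw-arm -0.045 F_radial -10.7 F_cw 0.7 Fz -13.4 z 0.1087 gap 0.0227
```

arm_command(
  rows=[
    {"delta_pos":[-0.02,0.4,0],"rot":[0,0,0.0086],"fingers":1},
    {"delta_pos":[-0.01,0.3,0],"rot":[0,0,0.0065],"fingers":1},
  ],
)

```text
clock: 17.8
tcp_pos: [0.4824, 0.0421, 0.1087]
orientation: [0.001, 0.003, 1.0, -0.0]
wrist_force: [5.2, -5.0, -11.2]
finger_gap: 0.0225
```

```bash
python3 st.py
```

```text
t 17.80 handle 0.055 R 0.1472 yaw-arm -0.045 F_radial -5.0 F_cw -5.2 Fz -11.2 z 0.1087 gap 0.0225
```

arm_command(
  rows=[
    {"delta_pos":[0.0,0.3,0.02],"rot":[0,0,0.0065],"fingers":1},
  ],
)

```text
clock: 17.9
tcp_pos: [0.4823, 0.0473, 0.1086]
orientation: [0.001, 0.023, 1.0, -0.002]
wrist_force: [4.3, -7.8, -5.2]
finger_gap: 0.0227
```

```bash
python3 st.py
```

```text
t 17.90 handle 0.091 R 0.1472 yaw-arm -0.050 F_radial -4.2 F_cw -7.8 Fz -5.2 z 0.1086 gap 0.0227
```

arm_command(
  rows=[
    {"delta_pos":[0,0.2,0.02],"rot":[0,0,0.0043],"fingers":1},
  ],
)

```text
clock: 18.0
tcp_pos: [0.4824, 0.0509, 0.1086]
orientation: [0.001, 0.037, 0.999, -0.002]
wrist_force: [2.1, -9.4, -2.2]
finger_gap: 0.0226
```

```bash
python3 st.py
```

```text
t 18.00 handle 0.115 R 0.1472 yaw-arm -0.052 F_radial -2.3 F_cw -9.3 Fz -2.2 z 0.1086 gap 0.0226
```

arm_command(
  rows=[
    {"delta_pos":[0,0.2,0],"rot":[0,0,0.0043],"fingers":1},
  ],
)

```text
clock: 18.1
tcp_pos: [0.4825, 0.0547, 0.1086]
orientation: [0.001, 0.05, 0.999, -0.002]
wrist_force: [3.3, -9.1, -4.5]
finger_gap: 0.0228
```

```bash
python3 st.py
```

```text
t 18.10 handle 0.141 R 0.1472 yaw-arm -0.054 F_radial -3.7 F_cw -8.9 Fz -4.5 z 0.1086 gap 0.0228
```

arm_command(
  rows=[
    {"delta_pos":[0,0.15,0],"rot":[0,0,0.0032],"fingers":1},
  ],
)

```text
clock: 18.2
tcp_pos: [0.4826, 0.0575, 0.1086]
orientation: [0.001, 0.06, 0.998, -0.002]
wrist_force: [1.8, -8.9, -4.0]
finger_gap: 0.0226
```

```bash
python3 st.py
```

```text
t 18.20 handle 0.160 R 0.1472 yaw-arm -0.054 F_radial -2.4 F_cw -8.7 Fz -4.0 z 0.1086 gap 0.0226
```

arm_command(
  rows=[
    {"delta_pos":[0,0.2,0],"rot":[0,0,0.0043],"fingers":1},
  ],
)

```text
clock: 18.3
tcp_pos: [0.4829, 0.0612, 0.1086]
orientation: [0.001, 0.074, 0.997, -0.003]
wrist_force: [1.9, -11.5, -4.0]
finger_gap: 0.0226
```

```bash
python3 st.py
```

```text
t 18.30 handle 0.185 R 0.1472 yaw-arm -0.057 F_radial -3.0 F_cw -11.3 Fz -4.0 z 0.1086 gap 0.0226
```

arm_command(
  rows=[
    {"delta_pos":[0,0.2,0],"rot":[0,0,0.0043],"fingers":1},
  ],
)

```text
clock: 18.4
tcp_pos: [0.4833, 0.0651, 0.1086]
orientation: [0.0, 0.087, 0.996, -0.003]
wrist_force: [2.0, -9.8, -3.0]
finger_gap: 0.0224
```

```bash
python3 st.py
```

```text
t 18.40 handle 0.212 R 0.1472 yaw-arm -0.057 F_radial -3.1 F_cw -9.5 Fz -3.0 z 0.1086 gap 0.0224
```

arm_command(
  rows=[
    {"delta_pos":[0,0.15,0],"rot":[0,0,0.0032],"fingers":1},
  ],
)

```text
clock: 18.5
tcp_pos: [0.4836, 0.068, 0.1085]
orientation: [0.0, 0.097, 0.995, -0.003]
wrist_force: [1.8, -10.2, -1.5]
finger_gap: 0.0226
```

```bash
python3 st.py
```

```text
t 18.50 handle 0.232 R 0.1473 yaw-arm -0.057 F_radial -3.2 F_cw -9.8 Fz -1.5 z 0.1085 gap 0.0226
```

arm_command(
  rows=[
    {"delta_pos":[0,0,0],"rot":[0,0,0],"fingers":1},
  ],
)

```text
clock: 18.6
tcp_pos: [0.4837, 0.0682, 0.1086]
orientation: [0.0, 0.097, 0.995, -0.003]
wrist_force: [1.7, -10.3, -3.0]
finger_gap: 0.0224
```

```bash
python3 st.py
```

```text
t 18.60 handle 0.233 R 0.1472 yaw-arm -0.055 F_radial -3.1 F_cw -10.0 Fz -3.0 z 0.1086 gap 0.0224
```

arm_command(
  rows=[
    {"delta_pos":[0,0,0],"rot":[0,0,0],"fingers":1},
  ],
)

```text
clock: 18.7
tcp_pos: [0.4837, 0.0681, 0.1086]
orientation: [0.0, 0.097, 0.995, -0.003]
wrist_force: [0.6, -9.9, -3.6]
finger_gap: 0.0223
```

```bash
python3 st.py
```

```text
t 18.70 handle 0.233 R 0.1472 yaw-arm -0.055 F_radial -2.0 F_cw -9.7 Fz -3.6 z 0.1086 gap 0.0223
```

Paused at 9.8 N, which is about 11–12 N turning, so it is snug. I'm unloading, opening, rising and clearing.

arm_command(
  rows=[
    {"delta_pos":[0,-0.2,0],"rot":[0,0,0],"fingers":1},
    {"delta_pos":[0,0,0],"rot":[0,0,0],"fingers":0.3},
    {"delta_pos":[0,0,0],"rot":[0,0,0],"fingers":0.3},
    {"delta_pos":[0,0,0],"rot":[0,0,0],"fingers":0.3},
    {"delta_pos":[0,0,0],"rot":[0,0,0],"fingers":0.3},
    {"delta_pos":[0,0,-0.5],"rot":[0,0,0],"fingers":0.3},
    {"delta_pos":[0,0,-1],"rot":[0,0,0],"fingers":0.3},
    {"delta_pos":[0,0,-1],"rot":[0,0,0],"fingers":0.3},
    {"delta_pos":[0,0,-1],"rot":[0,0,0],"fingers":0.3},
    {"delta_pos":[0,0,-1],"rot":[0,0,0],"fingers":0.3},
    {"delta_pos":[0,0,-1],"rot":[0,0,0],"fingers":0.3},
    {"delta_pos":[0.8,0,-0.5],"rot":[0,0,0],"fingers":0.3},
    {"delta_pos":[1,0,0],"rot":[0,0,0],"fingers":0.3},
    {"delta_pos":[1,0,0],"rot":[0,0,0],"fingers":0.3},
    {"delta_pos":[0,0,0],"rot":[0,0,0],"fingers":0.3},
  ],
)

```text
clock: 20.2
tcp_pos: [0.4259, 0.0772, 0.2299]
orientation: [0.0, 0.095, 0.995, 0.0]
wrist_force: [1.3, 0.1, -0.1]
finger_gap: 0.0603
```

```bash
python3 st.py; python3 - <<'E'
from h import *
a,_=env.read_camera("top");b,_=env.read_camera("scene")
A=cv2.resize(a[90:310,100:400],(400,293));B=cv2.resize(b[180:340,290:430],(400,457),interpolation=cv2.INTER_CUBIC)
o=np.zeros((457,800,3),np.uint8);o[:293,:400]=A;o[:,400:]=B;cv2.imwrite("pics/end.png",o)
E
```

```text
t 20.20 handle 0.238 R 0.2057 yaw-arm -0.046 F_radial -1.2 F_cw 0.3 Fz -0.1 z 0.2299 gap 0.0603
```

View pics/end.png

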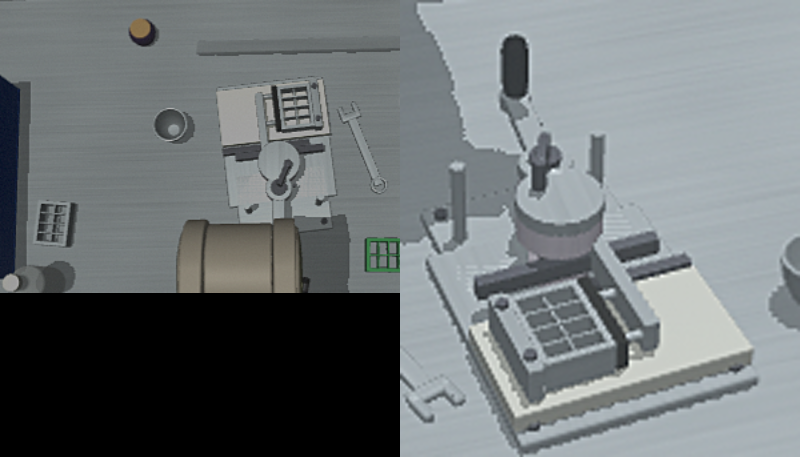

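The final view shows the pad, grid and stop in contact. The lever (top crop (285,172)) leans to the tighten side, the bystanders are where they were, and the gripper is clear.

```bash
python3 -c "
from workcell import env
print(env.hand_in())"
```

```text
the job is handed in; nothing more can be done
None
```

The dicing grid is clamped between the pad and the stop, the lever is left on tighten, and the job was handed in at about 20 s. No verdict was reported.

- **Lever:** I pushed it over with the closed fingers until it stopped dead, at about 17 N on the fingers. The wrist camera then showed it leaning to the other side.
- **Free-wheel check:** I gripped the knob and swung the handle back to its stop at -0.6. It took less than 1 N sideways on the way, then 11 N against the stop.
- **Tightening:** I drove clockwise in two long strokes at mostly 6–8 N, then one short stroke. I stopped at 9.8 N with the hand paused, which is about 11–12 N while turning and an estimated 40 N at the pad. The highest sideways force while tightening was 11.3 N, well under the 16 N crush limit.
- **Last checks:** the final images show no gaps from pad to grid to stop, and the lever on the tighten side. The bystanders in view have not moved and the gripper is clear.
- **Uncertainty:** force readings during the last stroke scattered by about 1 N, so the pad force is only good to roughly ±10 N. No check failed.

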